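# Sort the wheel-hub job's leftovers into the bench trays

## Task

Tidy the parts left on the bench after the repair: the two sockets stand in the blue tray, one in each bay; the steel bearing and the copper bush lie flat on their ends in the red tray, one in each bay; and the spark plug lies in the yellow tray. Set each one down on the tray's floor the same way up as you found it, without dropping it, and leave the green tin and the tape roll where they are.

Things in the scene. Friction and masses are not known exactly. Their poses are not given: they have to be found in the camera images.
- black_socket_mid (a point): Black impact socket, a plain cylinder 34 in diameter and 50 high standing upright on the bench, opening (24 wide) upward; about 0.18 kg. Point on its axis, half-way up; z along its axis, up. (Sizes in mm.)
- chrome_socket_mid (a point): Shiny chrome socket, a cylinder 30 in diameter and 40 high with a thin dark band low down, standing upright, opening upward; about 0.11 kg. Point on its axis, half-way up; z along its axis, up. (Sizes in mm.)
- bearing_mid (a point): Steel ball bearing, a flat ring 52 in outer diameter and 24 high with a 24 bore and a dark cage with balls between its races, lying flat; about 0.2 kg. Point on its axis, half-way up; z along its axis, up. (Sizes in mm.)
- bush_mid (a point): Copper-coloured bush, a short plain tube 38 in outer diameter, 24 bore, 32 high, standing on its end; about 0.14 kg. Point on its axis, half-way up; z along its axis, up. (Sizes in mm.)
- plug_mid (a point): Spark plug lying on its side, about 80 long: threaded metal end towards its -x, white ceramic and brass tip towards its +x. Its steel hexagon, 20 across flats and 14 long, is centred on this point, with a dark collar of 20 diameter beside it (to -17 in x); grip it there, across x. Point on its axis, 10 above the bench, near the balance point; x along the plug; about 0.05 kg. (Sizes in mm.)
- blue_tray: Blue parts tray for sockets. Fixed to the bench, 145 (its x) x 180 (its y) x 22 high outside, walls 4 and floor 4 thick; origin at the centre of its underside, on the bench top; stands with its x within about 0.2 rad of the world's x. One 4 mm divider, as high as the walls, halves it into two bays of 137 (x) x 84 (y); bay centres at y = +44 and -44 from the origin. (Sizes in mm.)
- red_tray: Red parts tray for hub parts. Fixed to the bench, 145 (its x) x 180 (its y) x 22 high outside, walls 4 and floor 4 thick; origin at the centre of its underside, on the bench top; stands with its x within about 0.2 rad of the world's x. One 4 mm divider, as high as the walls, halves it into two bays of 137 (x) x 84 (y); bay centres at y = +44 and -44 from the origin. (Sizes in mm.)
- yellow_tray: Yellow parts tray for spark plugs. Fixed to the bench, 145 (its x) x 180 (its y) x 22 high outside, walls 4 and floor 4 thick; origin at the centre of its underside, on the bench top; stands with its x within about 0.2 rad of the world's x. No divider: one space of 137 x 172. (Sizes in mm.)
- tin: Small green-banded tin, 46 in diameter and 42 high, standing among the parts: not to be moved. Origin at the centre of its underside. (Sizes in mm.)
- tape: Roll of white tape, a ring 56 in diameter, 22 high, on a cardboard core, lying among the parts: not to be moved. Origin at the centre of its underside. (Sizes in mm.)
Things that resemble listed ones, but are neither listed nor needed, are in the scene too. Several things have the shape of the yellow_tray; the one meant has the colours described above.

How it is judged:
By the outcome, as a careful person would: the job done as asked, in the order asked, and still so for the second after the job is handed in, with the robot touching nothing.
It also fails if it takes over 128 s, if anything falls off the work surface, if the arm or the gripper's body presses on something with over 40 N, if the wrist force passes 120 N, or if a joint passes its speed limit or range.

## Robot

A 6-joint arm with a two-finger parallel gripper is mounted at the origin on the work surface. World frame = base frame: x ahead of the robot, y to its left, z up, the work surface at z = 0. Lengths are in m, angles in rad, forces in N, time in s.
With the tool pointing down it reaches from about 0.425 to 0.95 m from the base axis. Payload 3.5 kg.
Tool frame: the origin (TCP) lies midway between the tips of the shut fingers; the grasp point (between the pads) lies 19 mm behind it; z points along the fingers, y is the line along which they close (so a half turn about z gives the same grasp; the last joint's range is limited). The gripper opens to 85 mm and grips with 20 to 120 N. Pads are 22 mm wide; open, the fingers measure 114 mm over their backs; the gripper's body (76 mm by 85 mm) begins 54 mm behind the grasp point. The pads swing forward as they close: fully open they stand 13 mm farther back than shut.
Start: joints at [-1.361, 0.286, 1.577, -0, 1.279, -0.15], TCP at [0.238, -0.632, 0.231] pointing down, gripper open.
Joint ranges: [-2.77, 2.77], [-0.9, 2.22], [0.21, 2.48], [-1.53, 4.67], [0.24, 2.81], [-2.84, 2.84]. Speed limits (rad/s): [2.79, 2.79, 3.14, 3.14, 3.14, 3.14].

## Interface

Orientations are given as a unit quaternion [x, y, z, w].
In Python, from plant import ctrl, cams, order gives the robot as it stands.
- The arm moves only by the tool move_arm, never from a script. Its argument "plan" is one flat list of numbers, 7 for each row, row after row: the shift along the world's x, y, z in mm, then the turn, a rotation vector about the world's x, y, z in degrees, then the finger opening in mm, from 0 to 85.4. A call has 1 to 12 rows; each row shifts and turns the commanded pose from where the row before left it; what a row does not reach is not made up. A row lasts 1/10 s, in which the tool goes at most 50 mm and 8.59 degrees, less where a joint would pass 70% of its speed; a pose out of reach is approached as far as the arm can. A call is refused whole if a number of a shift passes 50 or a number of a turn 8.59, either way. A call with a gripper value outside its range is refused whole. The fingers move at their own pace and stop on an object; "newtons" is the grip in N (left out, the last holds). Time passes only in rows, so rows that do not move let the fingers close. It gives the time, the measured TCP pose, the force, the opening and the grip force at its end, in the units of the state.
- ctrl.get_state(): the state, without advancing time (a new reading comes with each control period).
- cams.read_camera(name): name is "scene" or "top"; returns a dict with "color" (480x640x3 uint8, red, green, blue), "fov_y" (degrees; the focal length in pixels is half the picture's height over the tangent of half this angle, whatever the lens; pixels are square), "cx", "cy" (the principal point, pixels), "origin" and "orientation" of the camera in the world. Camera axes: x right, y up, looking along -z (the intrinsics and any distortion apply to the point x, -y, -z); pixel columns grow to the right and rows downward; lengths in m; the calibration is good to about 2 mm. A picture is of the moment at which its call begins. There is no depth.
- order.sign_off(): hands the job in; it is judged then, once.
The state is a dict: "time": time; "qpos": joint angles; "dq": joint speeds; "joint_efforts": joint torques, N m; "eef_pos": TCP position; "tcp_rot": TCP orientation; "contact_force": force on the tool from outside, world axes, zero at the start; "wrist_torque": the same for the moment, N m; "opening": opening from 0.0 (shut) to 1.0 (fully open); "finger_force": force on a finger pad.
Only numpy, scipy, OpenCV 4.12 (cv2) and the standard library are available. Lean on these libraries where they do the work, as an engineer would, in place of code of your own. Each camera call takes 0.05 s, during which the arm holds its last target. There are 200 camera calls.

## Working session

There is one attempt and no reset: what is moved stays moved. The work goes in short steps, Python scripts to look and compute and a tool call to move; the robot and the scene stay as the last step left them, time stands still between calls to the robot, and variables do not carry over. Pictures are saved under pics/ and viewed, at most 14 in all, crops included, and the job is handed in when it is done.

Besides the shell and the picture viewer there is one more tool, called after "Emit:" by a JSON object that holds its "fn" and its "kwargs". move_arm: Moves the arm, as the interface text tells. Its arguments: {"type":"object","properties":{"plan":{"type":"array","items":{"type":"number"}},"newtons":{"type":"number"}},"required":["plan"]}

```bash
mkdir -p pics; ls; python3 - <<'E'
from plant import ctrl,cams,order
import cv2
for n in ("scene","top"):
    c=cams.read_camera(n)
    print(n,{k:v for k,v in c.items() if k!="color"})
    cv2.imwrite(f"pics/{n}0.png",cv2.cvtColor(c["color"],cv2.COLOR_RGB2BGR))
print(ctrl.get_state())
E
```

```text
pics
scene {'fov_y': 43.76213809935586, 'cx': 316.6175928948472, 'cy': 237.70177470604028, 'origin': array([ 1.33335682, -0.31860559,  0.94881145]), 'orientation': array([0.3209242 , 0.21808864, 0.53930756, 0.74739037])}
top {'fov_y': 45.10260384811244, 'cx': 320.046733455262, 'cy': 239.65389793146062, 'origin': array([ 0.19448968, -0.02820944,  1.47210535]), 'orientation': array([ 0.06909027, -0.06628593, -0.69871944,  0.7089597 ])}
{'time': 0.1, 'qpos': array([-1.36101143e+00,  2.87084429e-01,  1.57802186e+00, -4.56683454e-06,
        1.27857750e+00, -1.50009508e-01]), 'dq': array([-0.00117001, -0.00321958, -0.00391724, -0.00026382,  0.00125622,
        0.00137939]), 'joint_efforts': array([ 3.91939811e-04, -4.07302737e+01, -2.93698329e+01, -1.47316846e-04,
        3.43968291e-03,  3.50071012e-06]), 'eef_pos': array([ 0.23755289, -0.63119381,  0.23008532]), 'tcp_rot': array([ 9.83861436e-01,  1.78928985e-01, -3.34299532e-05, -1.04503704e-03]), 'contact_force': array([ 0.11642302, -0.68357298,  0.9156408 ]), 'wrist_torque': array([ 0.00481105, -0.03434284, -0.00915681]), 'finger_force': 0.0, 'opening': 1.0012999201478654}
```

View pics/scene0.png

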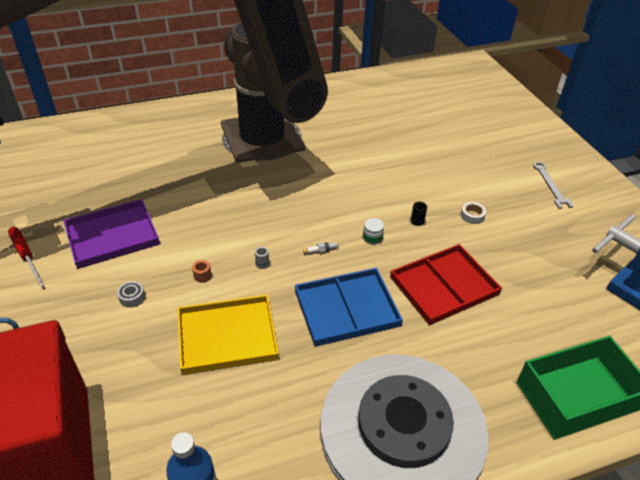

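View pics/top0.png

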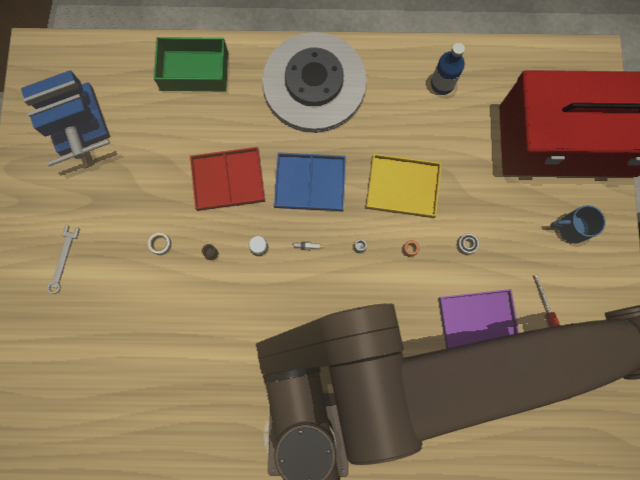

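The scene view shows, from left to right:
- bearing (131,293)
- bush (202,270)
- chrome socket (262,257)
- plug (321,248)
- tin (373,232)
- black socket (419,213)
- tape (474,212)

The top view shows the same row reversed along v≈245. There are two yellow-tray shapes: yellow at top (403,186) and purple at top (478,318). The yellow one matches the description. Next I'll make enlarged crops and fit the trays.

```bash
cat > h.py <<'E'
import numpy as np, cv2
from scipy.spatial.transform import Rotation as R
from scipy.optimize import minimize
from plant import ctrl,cams,order
def K(c): return 240/np.tan(np.radians(c["fov_y"]/2))
def proj(c,P):
    q=R.from_quat(c["orientation"]).inv().apply(np.atleast_2d(P)-c["origin"])
    f=K(c); return np.c_[c["cx"]+f*q[:,0]/-q[:,2], c["cy"]-f*q[:,1]/-q[:,2]]
def ray(c,uv):
    f=K(c); d=R.from_quat(c["orientation"]).apply([(uv[0]-c["cx"])/f,-(uv[1]-c["cy"])/f,-1]); return d/np.linalg.norm(d)
def tri(cs,uvs):
    A=0;b=0
    for c,u in zip(cs,uvs):
        d=ray(c,u);M=np.eye(3)-np.outer(d,d);A=A+M;b=b+M@c["origin"]
    p=np.linalg.solve(A,b); return p,[np.linalg.norm(proj(c,p)[0]-u) for c,u in zip(cs,uvs)]
def plane(c,uv,z):
    d=ray(c,uv); return c["origin"]+d*(z-c["origin"][2])/d[2]
E
cat > t.py <<'E'
from h import *
cs={n:cams.read_camera(n) for n in("top","scene")}
ob={"black":((210,252),(419,213)),"chrome":((360,245),(262,257)),"bearing":((468,243),(131,293)),"bush":((411,247),(202,270)),"plug":((307,245),(321,248))}
rows=[]
for i,n in enumerate(cs):
    im=cv2.cvtColor(cs[n]["color"],cv2.COLOR_RGB2BGR); r=[]
    for k,v in ob.items():
        u,w=v[i]; t=cv2.resize(im[w-20:w+20,u-20:u+20],None,fx=4,fy=4,interpolation=cv2.INTER_CUBIC)
        t[0,:]=t[:,0]=255; t[80,::8]=(0,255,0); t[::8,80]=(0,255,0); r.append(t)
    rows.append(np.hstack(r))
cv2.imwrite("pics/crops.png",np.vstack(rows))
for k,v in ob.items(): print(k,np.round(tri(list(cs.values()),v)[0],3))
print("tape",tri(list(cs.values()),((159,243),(474,212)))[0].round(3),"tin",tri(list(cs.values()),((258,245),(373,232)))[0].round(3))
hsv={n:cv2.cvtColor(c["color"],cv2.COLOR_RGB2HSV) for n,c in cs.items()}
box=np.array([[a,b,z] for a in(-.0725,.0725) for b in(-.09,.09) for z in(0,.022)])
S={"blue":((310,182),(348,305),100,120),"red":((228,179),(445,283),0,6),"yellow":((403,186),(228,333),20,32)}
for k,(a,b,h0,h1) in S.items():
    ms=[]
    for n,uv in zip(cs,(a,b)):
        H=hsv[n]; m=((H[...,0]>=h0)&(H[...,0]<=h1)&(H[...,1]>(190 if k=="yellow" else 140))).astype(np.uint8)
        m=cv2.morphologyEx(m,cv2.MORPH_OPEN,np.ones((3,3)))
        w=np.zeros_like(m); w[uv[1]-55:uv[1]+55,uv[0]-62:uv[0]+62]=1; m*=w
        hull=cv2.convexHull(cv2.findNonZero(m)); g=np.zeros((480,640),np.uint8); cv2.fillConvexPoly(g,hull,1)
        ms.append(cv2.resize(g,None,fx=4,fy=4,interpolation=cv2.INTER_NEAREST))
    def cost(p):
        P=R.from_euler('z',p[2]*10).apply(box)+[p[0],p[1],p[3]]; s=0
        for c,g in zip(cs.values(),ms):
            h=cv2.convexHull(((proj(c,P)+.5)*4*16).astype(np.int32)); r=np.zeros_like(g); cv2.fillConvexPoly(r,h,1,shift=4); s+=(r!=g).sum()/g.sum()
        return s
    p0=plane(cs["top"],a,.01); best=min((minimize(cost,[p0[0],p0[1],y,0],method="Nelder-Mead",options=dict(initial_simplex=np.array([p0[0],p0[1],y,0])+.01*np.vstack([np.zeros(4),np.eye(4)]))) for y in(-.01,.0,.01)),key=lambda r:r.fun)
    print(k,"x,y,z",best.x[[0,1,3]].round(4),"yaw",(best.x[2]*10).round(3),"cost",round(best.fun,4))
E
python3 t.py
```

```text
black [0.439 0.258 0.025]
chrome [ 0.463 -0.124  0.022]
bearing [ 0.474 -0.401  0.016]
bush [ 0.46  -0.253  0.021]
plug [0.463 0.011 0.009]
tape [0.463 0.393 0.012] tin [0.46  0.136 0.018]Traceback (most recent call last):
  File "t.py", line 23, in <module>
    hull=cv2.convexHull(cv2.findNonZero(m)); g=np.zeros((480,640),np.uint8); cv2.fillConvexPoly(g,hull,1)
cv2.error: OpenCV(4.12.0) /io/opencv/modules/imgproc/src/convhull.cpp:143: error: (-215:Assertion failed) total >= 0 && (depth == CV_32F || depth == CV_32S) in function 'convexHull'
```

View pics/crops.png

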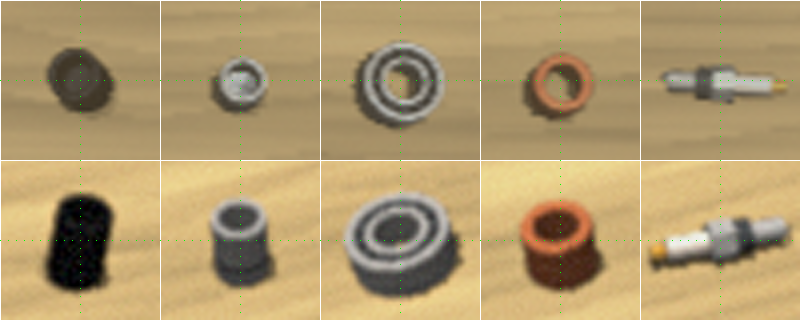

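The crops, top view in the upper row and scene view below, show each part clearly: the black, chrome, bearing and bush rims, and the plug with its dark collar on the +y side and its brass tip towards −y. My rim-centre readings follow. I'll rerun the tray fit with its colours sampled from the image.

```bash
python3 - <<'E'
s=open("t.py").read()
a=s.index("for i,n in enumerate"); b=s.index("for k,v in ob"); e=s.index("hsv=")
s=s[:a]+'''
c2=list(cs.values())
rd={"black(mid .025)":((80,80),(79,82)),"chrome(rim .040)":((82,79),(78,58)),"bearing(rim .024)":((84,81),(77.5,72.5)),"bush(rim .032)":((83,82),(77.5,66)),"plug(hex .010)":((83,84),(81,79))}
for (k,r),(o,v) in zip(rd.items(),ob.items()):
    uv=[np.array(q)-20+np.array(p)/4-.375 for q,p in zip(v,r)]
    p,er=tri(c2,uv); print(k,p.round(4),np.round(er,2))
q=[plane(c2[0],np.array([307,245])-20+np.array(p)/4-.375,.01) for p in((24,77),(145,87))]
print("plug ends top",np.round(q,3)); q=[plane(c2[1],np.array([321,248])-20+np.array(p)/4-.375,.01) for p in((145,69),(15,93))]; print("scene",np.round(q,3))
'''+s[e:]
s=s.replace("H=hsv[n]; m=((H[...,0]>=h0)&(H[...,0]<=h1)&(H[...,1]>(190 if k==\"yellow\" else 140))).astype(np.uint8)",
'''H=hsv[n]; h=np.median(H[uv[1]-22:uv[1]-12,uv[0]-22:uv[0]-12].reshape(-1,3),0); print(k,n,h); d=(H[...,0].astype(int)-h[0]+90)%180-90
        m=((abs(d)<=7)&(H[...,1]>h[1]-45)).astype(np.uint8)''')
s+='''
    for n,g in zip(cs,ms): out=cs[n].setdefault("o",cs[n]["color"].copy()); cv2.polylines(out,[cv2.convexHull(proj(cs[n],R.from_euler('z',best.x[2]*10).apply(box)+[best.x[0],best.x[1],best.x[3]]).round().astype(np.int32))],True,(0,255,0),1)
z=[cv2.resize(cs["top"]["o"][140:220,180:450],(800,237)),cv2.resize(cs["scene"]["o"][235:375,170:510],(800,329))]
cv2.imwrite("pics/fit.png",cv2.cvtColor(np.vstack(z),cv2.COLOR_RGB2BGR))
'''
open("t2.py","w").write(s)
E
python3 t2.py
```

```text
black(mid .025) [0.4396 0.258  0.025 ] [0.75 0.82]
chrome(rim .040) [ 0.4615 -0.1238  0.0388] [0.85 1.02]
bearing(rim .024) [ 0.4729 -0.4012  0.0218] [0.66 0.84]
bush(rim .032) [ 0.458  -0.2533  0.0309] [0.55 0.67]
plug(hex .010) [0.4619 0.0107 0.0092] [0.59 0.69]
plug ends top [[ 0.466  0.05   0.01 ]
 [ 0.461 -0.028  0.01 ]]
scene [[ 0.466  0.045  0.01 ]
 [ 0.461 -0.029  0.01 ]]
blue top [108. 130. 138.]
blue scene [106. 184. 160.]
blue x,y,z [ 0.6308  0.0082 -0.0038] yaw -0.037 cost 0.1511
red top [  3. 177. 151.]
red scene [  2.  220.  131.5]
red x,y,z [0.64   0.2255 0.0019] yaw 0.152 cost 0.0962
yellow top [ 25. 169. 190.]
yellow scene [ 24. 240. 235.]
yellow x,y,z [ 0.6263 -0.2393  0.0017] yaw -0.128 cost 0.0759
```

View pics/fit.png

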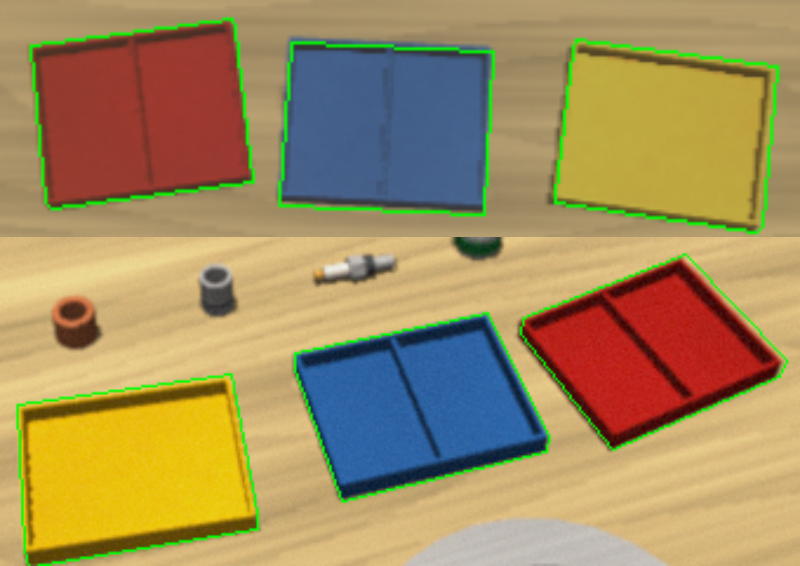

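The measured heights agree with the text (0.025, 0.039, 0.022, 0.031 and 0.009 m), the trays lie on z≈0, and the green outlines match them. I'll move to the black socket first.

Emit:
{"fn": "move_arm", "kwargs": {"plan": [25,40,0,0,0,7.7,85,25,40,0,0,0,7.7,85,25,40,0,0,0,7.7,85,25,40,0,0,0,7.7,85,25,40,0,0,0,7.7,85,25,40,0,0,0,7.7,85,25,40,0,0,0,7.7,85,25,40,0,0,0,7.7,85,25,40,0,0,0,7.7,85,0,45,0,0,0,0,85,0,45,0,0,0,0,85,0,45,0,0,0,0,85], "newtons": 40}}

```text
time: 1.5
eef_pos: [0.4625, -0.1349, 0.2314]
tcp_rot: [0.708, 0.707, 0.0, 0.0]
contact_force: [0.2, 0.2, 0.8]
opening: 0.997
finger_force: 0.0
```

Emit:
{"fn": "move_arm", "kwargs": {"plan": [0,45,0,0,0,0,85,0,45,0,0,0,0,85,0,45,0,0,0,0,85,0,45,0,0,0,0,85,0,45,0,0,0,0,85,0,45,0,0,0,0,85,0,45,0,0,0,0,85,-10,45,0,0,0,0,85,-10,34,0,0,0,0,85,0,0,-40,0,0,0,85,0,0,-40,0,0,0,70,0,0,0,0,0,0,70]}}

```text
time: 2.7
eef_pos: [0.4382, 0.2562, 0.1454]
tcp_rot: [0.707, 0.707, -0.006, -0.003]
contact_force: [-0.0, -0.4, -0.9]
opening: 0.818
finger_force: 0.0
```

Emit:
{"fn": "move_arm", "kwargs": {"plan": [2,2,0,0,0,0,70,0,0,-30,0,0,0,70,0,0,-30,0,0,0,70,0,0,-30,0,0,0,70,0,0,-20,0,0,0,60,0,0,0,0,0,0,60,0,0,0,0,0,0,60]}}

```text
time: 3.4
eef_pos: [0.4468, 0.2597, 0.0437]
tcp_rot: [0.708, 0.706, 0.002, 0.001]
contact_force: [-0.7, -0.2, -0.2]
opening: 0.698
finger_force: 0.0
```

```bash
python3 - <<'E'
from h import *
s=ctrl.get_state(); print(s["eef_pos"],s["tcp_rot"],s["contact_force"])
c=cams.read_camera("scene"); im=cv2.cvtColor(c["color"],cv2.COLOR_RGB2BGR)
cv2.imwrite("pics/a.png",cv2.resize(im[140:260,320:500],None,fx=4,fy=4,interpolation=cv2.INTER_CUBIC))
E
```

```text
[0.44681603 0.25971    0.04369361] [0.70783323 0.70637702 0.00171213 0.00082836] [-0.70520501 -0.20693985 -0.19955685]
```

View pics/a.png

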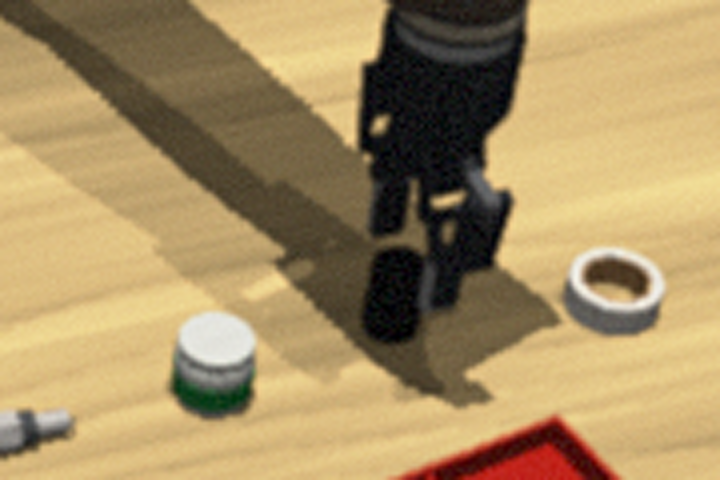

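The black socket at crop (393,293) stands between the fingers. I'll correct x by −6 and go down.

Emit:
{"fn": "move_arm", "kwargs": {"plan": [-6,-1,0,0,0,0,60,0,0,-12,0,0,0,60,0,0,-12,0,0,0,60,0,0,-9,0,0,0,60,0,0,0,0,0,0,60,0,0,0,0,0,0,30,0,0,0,0,0,0,20,0,0,0,0,0,0,20,0,0,0,0,0,0,20,0,0,0,0,0,0,20,0,0,0,0,0,0,20,0,0,0,0,0,0,20]}}

```text
time: 4.65
eef_pos: [0.4391, 0.2584, 0.0087]
tcp_rot: [0.708, 0.707, 0.001, 0.0]
contact_force: [1.2, 1.1, 1.3]
opening: 0.381
finger_force: 40.0
```

Emit:
{"fn": "move_arm", "kwargs": {"plan": [0,0,20,0,0,0,20,0,0,45,0,0,0,20,0,0,45,0,0,0,20,28,-30,0,0,0,0,20,28,-30,0,0,0,0,20,28,-30,0,0,0,0,20,28,-30,0,0,0,0,20,28,-30,0,0,0,0,20,28,-30,0,0,0,0,20,27,-26,0,0,0,0,20,0,0,-40,0,0,0,20]}}

```text
time: 5.75
eef_pos: [0.6416, 0.0481, 0.0845]
tcp_rot: [0.709, 0.705, 0.005, 0.006]
contact_force: [1.2, -0.4, 0.0]
opening: 0.383
finger_force: 40.4
```

Emit:
{"fn": "move_arm", "kwargs": {"plan": [0,0,-30,0,0,0,20,0,0,-15,0,0,0,20,0,0,0,0,0,0,20,0,0,0,0,0,0,20]}}

```text
time: 6.15
eef_pos: [0.6339, 0.0525, 0.0338]
tcp_rot: [0.707, 0.707, 0.0, 0.0]
contact_force: [0.3, -0.6, -0.8]
opening: 0.378
finger_force: 40.3
```

Emit:
{"fn": "move_arm", "kwargs": {"plan": [0,0,-10,0,0,0,20,0,0,-6,0,0,0,20,0,0,-2,0,0,0,20,0,0,-1,0,0,0,20,0,0,-1,0,0,0,20,0,0,0,0,0,0,20,0,0,0,0,0,0,20]}}

```text
time: 6.85
eef_pos: [0.6338, 0.0522, 0.0135]
tcp_rot: [0.708, 0.707, 0.0, 0.0]
contact_force: [-0.9, -0.1, -0.9]
opening: 0.384
finger_force: 40.3
```

Emit:
{"fn": "move_arm", "kwargs": {"plan": [0,0,-1,0,0,0,20,0,0,0,0,0,0,20,0,0,0,0,0,0,20]}}

```text
time: 7.15
eef_pos: [0.634, 0.0522, 0.0128]
tcp_rot: [0.708, 0.707, 0.0, 0.0]
contact_force: [-0.7, -0.6, 0.1]
opening: 0.379
finger_force: 40.4
```

Emit:
{"fn": "move_arm", "kwargs": {"plan": [0,0,-0.6,0,0,0,20,0,0,0,0,0,0,20,0,0,0,0,0,0,20]}}

```text
time: 7.45
eef_pos: [0.634, 0.0522, 0.0127]
tcp_rot: [0.708, 0.707, 0.0, 0.0]
contact_force: [-3.2, 0.0, 5.6]
opening: 0.378
finger_force: 40.9
```

The force shows contact at z=0.0127, the grasp height plus the 4 mm floor, as predicted. Release and go to the chrome socket.

Emit:
{"fn": "move_arm", "kwargs": {"plan": [0,0,0,0,0,0,45,0,0,0,0,0,0,60,0,0,0,0,0,0,60,0,0,20,0,0,0,60,0,0,45,0,0,0,60,0,0,45,0,0,0,60,-29,-30,0,0,0,0,60,-29,-30,0,0,0,0,60,-29,-30,0,0,0,0,60,-29,-30,0,0,0,0,60,-29,-30,0,0,0,0,60,-27,-26,0,0,0,0,60]}}

```text
time: 8.65
eef_pos: [0.4603, -0.1248, 0.1216]
tcp_rot: [0.708, 0.707, -0.0, 0.0]
contact_force: [0.2, -0.8, -0.2]
opening: 0.707
finger_force: 0.0
```

Emit:
{"fn": "move_arm", "kwargs": {"plan": [0,0,0,0,0,0,60,0,0,-30,0,0,0,60,0,0,-30,0,0,0,60,0,0,0,0,0,0,60,0,0,0,0,0,0,60]}}

```text
time: 9.15
eef_pos: [0.4618, -0.1233, 0.0616]
tcp_rot: [0.707, 0.707, -0.0, -0.001]
contact_force: [0.6, -0.8, -0.8]
opening: 0.703
finger_force: 0.0
```

Emit:
{"fn": "move_arm", "kwargs": {"plan": [0,0,-20,0,0,0,60,0,0,-20,0,0,0,60,0,0,-10,0,0,0,60,0,0,-5,0,0,0,60,0,0,0,0,0,0,60,0,0,0,0,0,0,35,0,0,0,0,0,0,20,0,0,0,0,0,0,20,0,0,0,0,0,0,20,0,0,0,0,0,0,20,0,0,0,0,0,0,20,0,0,0,0,0,0,20]}}

```text
time: 10.35
eef_pos: [0.4624, -0.1241, 0.0079]
tcp_rot: [0.708, 0.707, 0.0, 0.001]
contact_force: [-1.3, 1.3, 6.6]
opening: 0.34
finger_force: 39.7
```

Emit:
{"fn": "move_arm", "kwargs": {"plan": [0,0,20,0,0,0,20,0,0,45,0,0,0,20,0,0,45,0,0,0,20,34,18,0,0,0,0,20,34,18,0,0,0,0,20,34,18,0,0,0,0,20,34,18,0,0,0,0,20,33,16,0,0,0,0,20,0,0,-40,0,0,0,20,0,0,-40,0,0,0,20,0,0,0,0,0,0,20,0,0,0,0,0,0,20]}}

```text
time: 11.55
eef_pos: [0.6296, -0.0355, 0.0357]
tcp_rot: [0.708, 0.707, -0.001, -0.001]
contact_force: [0.5, 0.5, 0.0]
opening: 0.344
finger_force: 40.1
```

Emit:
{"fn": "move_arm", "kwargs": {"plan": [0,0,-10,0,0,0,20,0,0,-9,0,0,0,20,0,0,-4,0,0,0,20,0,0,0,0,0,0,20,0,0,0,0,0,0,20]}}

```text
time: 12.05
eef_pos: [0.6309, -0.0358, 0.0141]
tcp_rot: [0.708, 0.707, 0.0, 0.0]
contact_force: [0.2, 0.2, -1.8]
opening: 0.336
finger_force: 40.1
```

Emit:
{"fn": "move_arm", "kwargs": {"plan": [0,0,-1.2,0,0,0,20,0,0,0,0,0,0,20,0,0,-0.7,0,0,0,20,0,0,0,0,0,0,20,0,0,0,0,0,0,20]}}

```text
time: 12.55
eef_pos: [0.6309, -0.0358, 0.012]
tcp_rot: [0.708, 0.707, 0.0, 0.0]
contact_force: [0.3, -0.8, -1.2]
opening: 0.337
finger_force: 40.2
```

Emit:
{"fn": "move_arm", "kwargs": {"plan": [0,0,-0.6,0,0,0,20,0,0,0,0,0,0,20,0,0,0,0,0,0,20]}}

```text
time: 12.85
eef_pos: [0.6309, -0.0358, 0.0119]
tcp_rot: [0.708, 0.707, 0.0, 0.0]
contact_force: [-2.3, 0.6, 5.7]
opening: 0.34
finger_force: 40.6
```

Contact again. Release and go to the bearing.

Emit:
{"fn": "move_arm", "kwargs": {"plan": [0,0,0,0,0,0,45,0,0,0,0,0,0,60,0,0,0,0,0,0,60,0,0,20,0,0,0,60,0,0,45,0,0,0,60,0,0,45,0,0,0,75,-18,-41,0,0,0,0,75,-18,-41,0,0,0,0,75,-18,-41,0,0,0,0,75,-18,-41,0,0,0,0,75,-18,-41,0,0,0,0,75,-18,-41,0,0,0,0,75]}}

```text
time: 14.05
eef_pos: [0.5217, -0.2832, 0.1211]
tcp_rot: [0.708, 0.707, 0.0, 0.0]
contact_force: [0.4, -0.9, 0.9]
opening: 0.879
finger_force: 0.0
```

Emit:
{"fn": "move_arm", "kwargs": {"plan": [-18,-41,0,0,0,0,75,-18,-41,0,0,0,0,75,-14,-37,0,0,0,0,75,0,0,-30,0,0,0,75,0,0,-30,0,0,0,75,0,0,-10,0,0,0,75,0,0,0,0,0,0,75,0,0,0,0,0,0,75]}}

```text
time: 14.85
eef_pos: [0.4733, -0.401, 0.0521]
tcp_rot: [0.707, 0.707, -0.0, 0.001]
contact_force: [0.4, 0.5, 0.2]
opening: 0.875
finger_force: 0.0
```

Emit:
{"fn": "move_arm", "kwargs": {"plan": [0,0,-20,0,0,0,75,0,0,-20,0,0,0,75,0,0,-7,0,0,0,75,0,0,-3,0,0,0,75,0,0,0,0,0,0,75,0,0,0,0,0,0,58,0,0,0,0,0,0,40,0,0,0,0,0,0,40,0,0,0,0,0,0,40,0,0,0,0,0,0,40,0,0,0,0,0,0,40,0,0,0,0,0,0,40]}}

```text
time: 16.05
eef_pos: [0.4733, -0.4016, 0.0031]
tcp_rot: [0.708, 0.707, -0.0, 0.001]
contact_force: [-0.9, 0.6, 6.9]
opening: 0.599
finger_force: 41.6
```

Emit:
{"fn": "move_arm", "kwargs": {"plan": [0,0,15,0,0,0,40,0,0,45,0,0,0,40,0,0,50,0,0,0,40,0,0,20,0,0,0,40,11,46,0,0,0,0,40,11,46,0,0,0,0,40,11,46,0,0,0,0,40,11,46,0,0,0,0,40,11,46,0,0,0,0,40,11,46,0,0,0,0,40,11,46,0,0,0,0,40,11,46,0,0,0,0,40]}}

```text
time: 17.25
eef_pos: [0.5606, -0.0308, 0.1318]
tcp_rot: [0.708, 0.707, 0.0, 0.0]
contact_force: [0.7, -1.5, -1.7]
opening: 0.598
finger_force: 42.6
```

Emit:
{"fn": "move_arm", "kwargs": {"plan": [11,46,0,0,0,0,40,11,46,0,0,0,0,40,11,46,0,0,0,0,40,11,46,0,0,0,0,40,11,46,0,0,0,0,40,11,46,0,0,0,0,40,6,26,0,0,0,0,40,0,0,-40,0,0,0,40,0,0,-40,0,0,0,40,0,0,-10,0,0,0,40,0,0,0,0,0,0,40,0,0,0,0,0,0,40]}}

```text
time: 18.45
eef_pos: [0.6339, 0.2693, 0.0432]
tcp_rot: [0.708, 0.706, 0.001, 0.001]
contact_force: [0.5, 1.0, -2.0]
opening: 0.599
finger_force: 42.6
```

```bash
python3 - <<'E'
from h import *
c=cams.read_camera("scene"); im=cv2.cvtColor(c["color"],cv2.COLOR_RGB2BGR)
cv2.imwrite("pics/b.png",cv2.resize(im[190:350,280:510],None,fx=3.4,fy=3.4,interpolation=cv2.INTER_CUBIC))
E
```

```text
(no output)
```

View pics/b.png

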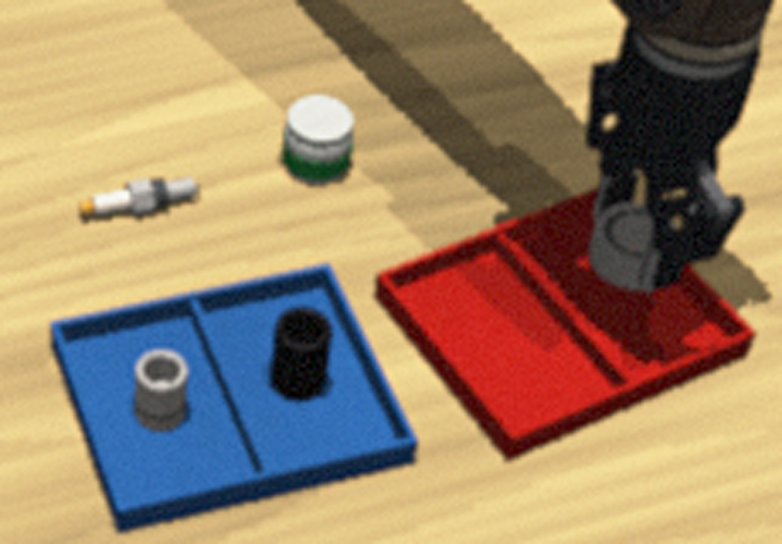

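The blue tray looks right: chrome at crop (160,390) and black at (300,352), both standing. The bearing at (630,250) is hard to judge in the shadow, so I'll enlarge it with more contrast.

```bash
python3 - <<'E'
from h import *
o=[]
for n,(u,v) in (("scene",(468,262)),("top",(195,190))):
    c=cams.read_camera(n); im=cv2.cvtColor(c["color"],cv2.COLOR_RGB2BGR)[v-25:v+25,u-33:u+33]
    im=np.clip(255*(im/255.)**.5,0,255).astype(np.uint8)
    o.append(cv2.resize(im,None,fx=6,fy=6,interpolation=cv2.INTER_CUBIC))
cv2.imwrite("pics/c.png",np.hstack(o))
E
```

```text
(no output)
```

View pics/c.png

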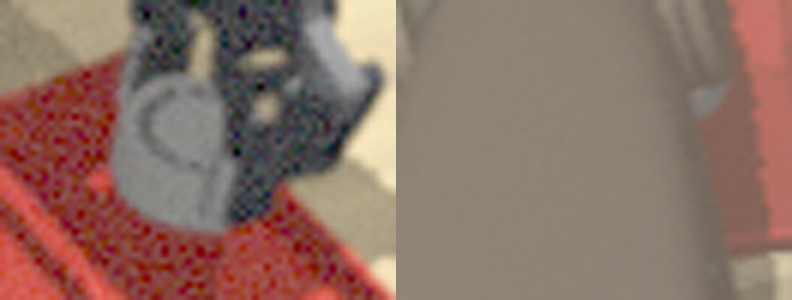

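The crop shows the left half of the ring at about (170,150), and a tilt can't be ruled out. I'll overlay the outline expected for a flat bearing.

```bash
python3 - <<'E'
from h import *
c=cams.read_camera("scene"); u,v=468,262
im=cv2.cvtColor(c["color"],cv2.COLOR_RGB2BGR)[v-25:v+25,u-25:u+25]
im=np.clip(255*(im/255.)**.5,0,255).astype(np.uint8)
im=cv2.resize(im,None,fx=8,fy=8,interpolation=cv2.INTER_CUBIC); o=im.copy()
x,y,z=ctrl.get_state()["eef_pos"]; b=z-.0031; t=np.linspace(0,2*np.pi,60)
for r,h,col in((.026,b,(255,0,0)),(.026,b+.024,(0,255,0)),(.019,b+.024,(0,255,255))):
    p=proj(c,np.c_[x+r*np.cos(t),y+r*np.sin(t),np.full(60,h)]); cv2.polylines(o,[((p-[u-25,v-25]+.5)*8).astype(np.int32)],True,col,1)
cv2.imwrite("pics/d.png",np.hstack([im,o]))
E
```

```text
(no output)
```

View pics/d.png

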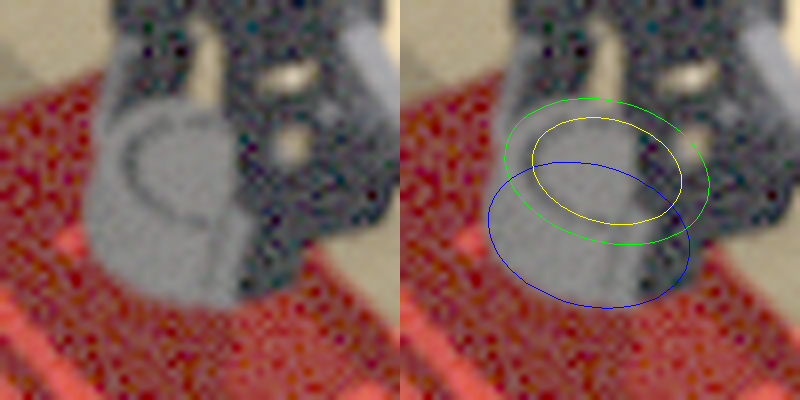

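The flat-bearing outline matches, so the bearing hangs level. Lower it.

Emit:
{"fn": "move_arm", "kwargs": {"plan": [0,0,-15,0,0,0,40,0,0,-12,0,0,0,40,0,0,-5,0,0,0,40,0,0,-2,0,0,0,40,0,0,0,0,0,0,40,0,0,-1,0,0,0,40,0,0,0,0,0,0,40,0,0,0,0,0,0,40]}}

```text
time: 19.45
eef_pos: [0.6317, 0.269, 0.0071]
tcp_rot: [0.708, 0.707, -0.002, -0.001]
contact_force: [-6.6, -2.2, 7.1]
opening: 0.597
finger_force: 43.4
```

Contact, so release and go to the bush.

Emit:
{"fn": "move_arm", "kwargs": {"plan": [0,0,0,0,0,0,60,0,0,0,0,0,0,70,0,0,0,0,0,0,70,0,0,20,0,0,0,70,0,0,45,0,0,0,70,0,0,50,0,0,0,70,-14,-46,0,0,0,0,65,-14,-46,0,0,0,0,65,-14,-46,0,0,0,0,65,-14,-46,0,0,0,0,65,-14,-46,0,0,0,0,65,-14,-46,0,0,0,0,65]}}

```text
time: 20.65
eef_pos: [0.548, -0.0084, 0.1212]
tcp_rot: [0.708, 0.707, 0.0, 0.0]
contact_force: [0.7, -1.2, 0.7]
opening: 0.767
finger_force: 0.0
```

Emit:
{"fn": "move_arm", "kwargs": {"plan": [-16,-46,0,0,0,0,65,-16,-46,0,0,0,0,65,-16,-46,0,0,0,0,65,-16,-46,0,0,0,0,65,-16,-46,0,0,0,0,65,-10,-16,0,0,0,0,65,0,0,-30,0,0,0,65,0,0,-30,0,0,0,65,0,0,-10,0,0,0,65,0,0,0,0,0,0,65,0,0,0,0,0,0,65]}}

```text
time: 21.75
eef_pos: [0.4594, -0.2531, 0.0521]
tcp_rot: [0.707, 0.707, 0.0, 0.001]
contact_force: [0.5, -1.1, 1.1]
opening: 0.761
finger_force: 0.0
```

Now down to TCP z≈0.004 and close on the bush.

Emit:
{"fn": "move_arm", "kwargs": {"plan": [0,0,-20,0,0,0,65,0,0,-20,0,0,0,65,0,0,-6,0,0,0,65,0,0,-2,0,0,0,65,0,0,0,0,0,0,65,0,0,0,0,0,0,45,0,0,0,0,0,0,28,0,0,0,0,0,0,28,0,0,0,0,0,0,28,0,0,0,0,0,0,28,0,0,0,0,0,0,28,0,0,0,0,0,0,28]}}

```text
time: 22.95
eef_pos: [0.4595, -0.2534, 0.0046]
tcp_rot: [0.708, 0.707, 0.0, 0.001]
contact_force: [-0.8, 0.8, 5.8]
opening: 0.43
finger_force: 40.2
```

Emit:
{"fn": "move_arm", "kwargs": {"plan": [0,0,15,0,0,0,28,0,0,45,0,0,0,28,0,0,50,0,0,0,28,0,0,15,0,0,0,28,18,44,0,0,0,0,28,18,44,0,0,0,0,28,18,44,0,0,0,0,28,18,44,0,0,0,0,28,18,44,0,0,0,0,28,18,44,0,0,0,0,28,18,44,0,0,0,0,28,18,44,0,0,0,0,28]}}

```text
time: 24.15
eef_pos: [0.6025, 0.1012, 0.1279]
tcp_rot: [0.708, 0.707, -0.0, -0.0]
contact_force: [0.1, -1.3, -1.2]
opening: 0.432
finger_force: 40.5
```

Emit:
{"fn": "move_arm", "kwargs": {"plan": [18,44,0,0,0,0,28,25,39,0,0,0,0,28,0,0,0,0,0,0,28,0,0,-40,0,0,0,28,0,0,-40,0,0,0,28,0,0,-10,0,0,0,28,0,0,0,0,0,0,28,0,0,0,0,0,0,28]}}

```text
time: 24.95
eef_pos: [0.6467, 0.182, 0.0399]
tcp_rot: [0.708, 0.706, 0.001, 0.001]
contact_force: [0.9, 0.2, -0.3]
opening: 0.429
finger_force: 40.6
```

Contact is expected at z≈0.0086.

Emit:
{"fn": "move_arm", "kwargs": {"plan": [0,0,-15,0,0,0,28,0,0,-10,0,0,0,28,0,0,-4,0,0,0,28,0,0,-1,0,0,0,28,0,0,0,0,0,0,28,0,0,-1,0,0,0,28,0,0,0,0,0,0,28,0,0,0,0,0,0,28]}}

```text
time: 25.75
eef_pos: [0.6455, 0.1822, 0.0086]
tcp_rot: [0.708, 0.707, -0.001, -0.0]
contact_force: [-5.1, -1.0, 7.4]
opening: 0.435
finger_force: 41.3
```

Contact, so release and go to the plug with a turn of −3.7°.

Emit:
{"fn": "move_arm", "kwargs": {"plan": [0,0,0,0,0,0,45,0,0,0,0,0,0,60,0,0,0,0,0,0,60,0,0,20,0,0,0,60,0,0,45,0,0,0,60,0,0,50,0,0,0,60,-30,-28,0,0,0,-0.7,50,-30,-28,0,0,0,-0.7,50,-30,-28,0,0,0,-0.7,50,-30,-28,0,0,0,-0.7,50,-30,-28,0,0,0,-0.7,50,-33,-29,0,0,0,-0.2,50]}}

```text
time: 26.95
eef_pos: [0.4617, 0.0124, 0.1222]
tcp_rot: [0.73, 0.683, 0.0, 0.0]
contact_force: [0.1, -0.4, 1.1]
opening: 0.584
finger_force: 0.0
```

Emit:
{"fn": "move_arm", "kwargs": {"plan": [0,0,0,0,0,0,50,0,0,-30,0,0,0,50,0,0,-30,0,0,0,50,0,0,-15,0,0,0,50,0,0,0,0,0,0,50,0,0,0,0,0,0,50]}}

```text
time: 27.55
eef_pos: [0.4634, 0.0134, 0.0475]
tcp_rot: [0.73, 0.683, 0.0, 0.0]
contact_force: [0.1, -0.4, 0.4]
opening: 0.582
finger_force: 0.0
```

```bash
python3 - <<'E'
from h import *
c=cams.read_camera("scene"); im=cv2.cvtColor(c["color"],cv2.COLOR_RGB2BGR)
cv2.imwrite("pics/e.png",cv2.resize(im[180:350,270:510],None,fx=3.3,fy=3.3,interpolation=cv2.INTER_CUBIC))
E
```

```text
(no output)
```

View pics/e.png

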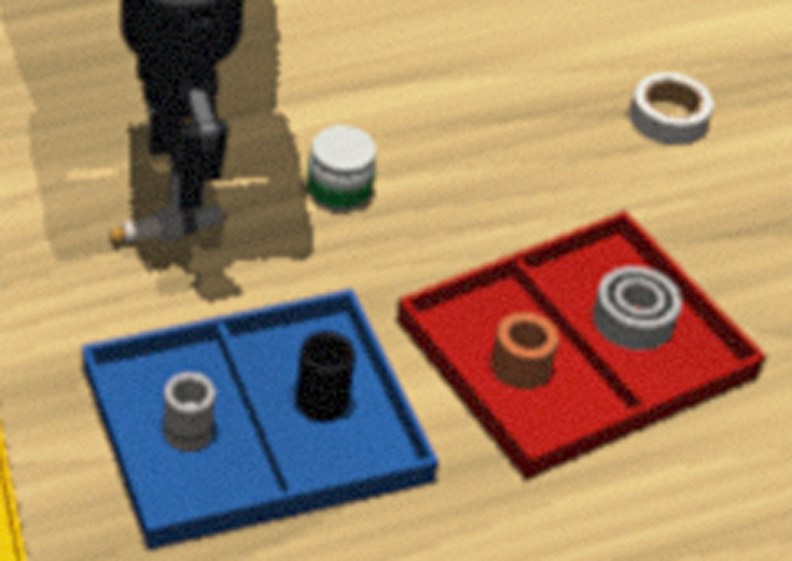

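The four parts rest level in their bays: chrome (190,410), black (326,375), bush (525,350) and bearing (638,305). The tin and tape haven't moved, and the plug at (170,228) is under the fingers. Grasp it.

Emit:
{"fn": "move_arm", "kwargs": {"plan": [-1,0,-20,0,0,0,50,0,0,-15,0,0,0,50,0,0,-7,0,0,0,50,0,0,-2.5,0,0,0,50,0,0,0,0,0,0,50,0,0,0,0,0,0,30,0,0,0,0,0,0,12,0,0,0,0,0,0,12,0,0,0,0,0,0,12,0,0,0,0,0,0,12,0,0,0,0,0,0,12,0,0,0,0,0,0,12], "newtons": 35}}

```text
time: 28.8
eef_pos: [0.4625, 0.0131, 0.0037]
tcp_rot: [0.73, 0.683, 0.0, 0.001]
contact_force: [-1.8, 0.5, 6.2]
opening: 0.243
finger_force: 34.3
```

Emit:
{"fn": "move_arm", "kwargs": {"plan": [0,0,15,0,0,0,12,0,0,40,0,0,0,12,0,0,40,0,0,0,12,0,0,20,0,0,0,12,24,-36,0,0,0,0,12,24,-36,0,0,0,0,12,24,-36,0,0,0,0,12,24,-36,0,0,0,0,12,24,-36,0,0,0,0,12,24,-36,0,0,0,0,12,20,-36,0,0,0,0,12,0,0,-20,0,0,0,12]}}

```text
time: 30.0
eef_pos: [0.6296, -0.2448, 0.101]
tcp_rot: [0.731, 0.682, 0.001, 0.005]
contact_force: [0.8, -0.1, 0.1]
opening: 0.243
finger_force: 34.6
```

Emit:
{"fn": "move_arm", "kwargs": {"plan": [0,0,-35,0,0,0,12,0,0,-25,0,0,0,12,0,0,0,0,0,0,12,0,0,0,0,0,0,12]}}

```text
time: 30.4
eef_pos: [0.6252, -0.2385, 0.0371]
tcp_rot: [0.73, 0.683, -0.0, -0.001]
contact_force: [0.4, -0.4, 0.5]
opening: 0.242
finger_force: 34.6
```

```bash
python3 - <<'E'
from h import *
c=cams.read_camera("scene"); im=cv2.cvtColor(c["color"],cv2.COLOR_RGB2BGR)
cv2.imwrite("pics/f.png",cv2.resize(im[260:380,160:300],None,fx=5,fy=5,interpolation=cv2.INTER_CUBIC))
E
```

```text
(no output)
```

View pics/f.png

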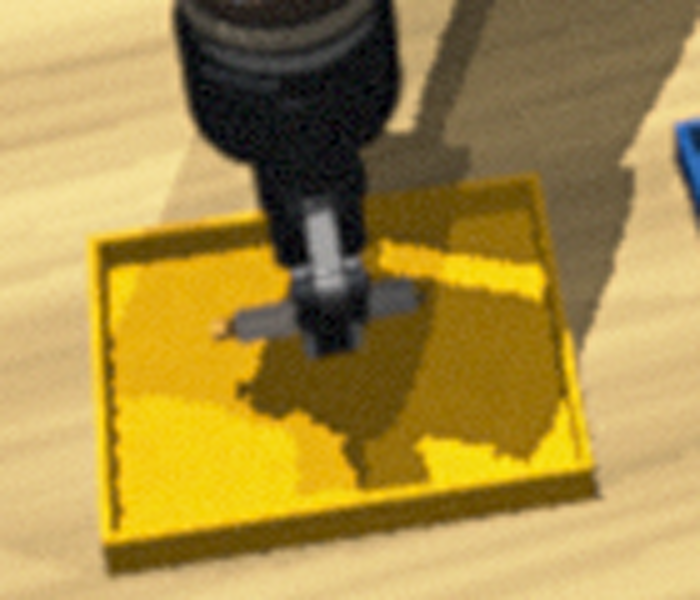

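The plug hangs level over the middle of the yellow tray, from (215,330) to (420,290). Contact is expected at z≈0.0077.

Emit:
{"fn": "move_arm", "kwargs": {"plan": [0,0,-14,0,0,0,12,0,0,-9,0,0,0,12,0,0,-4,0,0,0,12,0,0,-1.5,0,0,0,12,0,0,0,0,0,0,12,0,0,-1.2,0,0,0,12,0,0,0,0,0,0,12,0,0,0,0,0,0,12]}}

```text
time: 31.25
eef_pos: [0.6259, -0.2388, 0.0083]
tcp_rot: [0.73, 0.683, 0.0, 0.0]
contact_force: [0.3, 0.1, -0.9]
opening: 0.241
finger_force: 34.6
```

Emit:
{"fn": "move_arm", "kwargs": {"plan": [0,0,-0.8,0,0,0,12,0,0,0,0,0,0,12,0,0,-0.4,0,0,0,12,0,0,0,0,0,0,12,0,0,0,0,0,0,12]}}

```text
time: 31.75
eef_pos: [0.626, -0.2389, 0.0078]
tcp_rot: [0.73, 0.683, 0.0, 0.0]
contact_force: [-1.6, 1.2, 6.2]
opening: 0.241
finger_force: 35.1
```

Contact. Release, lift and retreat clear of the view.

Emit:
{"fn": "move_arm", "kwargs": {"plan": [0,0,0,0,0,0,26,0,0,0,0,0,0,40,0,0,0,0,0,0,45,0,0,10,0,0,0,45,0,0,40,0,0,0,45,0,0,50,0,0,0,45,0,0,50,0,0,0,45,0,-45,20,0,0,0,45,0,-45,0,0,0,0,45,0,-45,0,0,0,0,45,0,0,0,0,0,0,45,0,0,0,0,0,0,45]}}

```text
time: 32.95
eef_pos: [0.6252, -0.3746, 0.1769]
tcp_rot: [0.731, 0.683, 0.0, -0.0]
contact_force: [0.2, -0.4, 0.6]
opening: 0.526
finger_force: 0.0
```

```bash
python3 - <<'E'
from h import *
c=cams.read_camera("scene"); im=cv2.cvtColor(c["color"],cv2.COLOR_RGB2BGR)
cv2.imwrite("pics/g.png",cv2.resize(im[170:385,150:520],None,fx=2.16,fy=2.16,interpolation=cv2.INTER_CUBIC))
print(ctrl.get_state()["eef_pos"])
E
```

```text
[ 0.62545732 -0.3734191   0.17671875]
```

View pics/g.png

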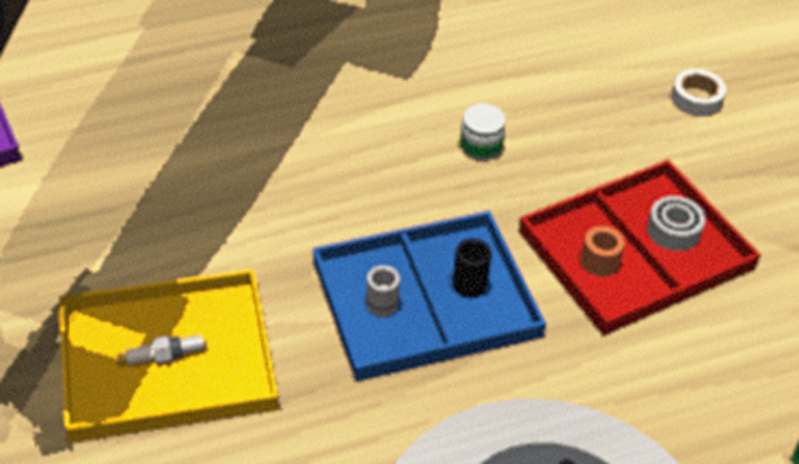

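The plug lies in the yellow tray at (163,350). The sockets stand at (382,290) and (472,267), and the bush (603,250) and bearing (678,222) lie flat. The tin and tape haven't moved.

```bash
python3 -c "
from plant import order
print(order.sign_off())"
```

```text
the job is handed in; nothing more can be done
None
```

The job is handed in: the sockets stand in the blue tray, the bearing and bush lie flat in the red tray, the plug lies in the yellow tray, and the tin and tape were not moved; it took about 33 s of the 128 s allowed.

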